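Load a vial rack on the sample changer, feel it home, close the hold-down

ROBOT

A 7-joint arm with a two-finger parallel gripper is mounted at the origin on the work surface. World frame = base frame: x ahead of the robot, y to its left, z up, the work surface at z = 0. Lengths are in m, angles in rad, forces in N, time in s.
With the tool pointing down it reaches from about 0.425 to 1.025 m from the base axis. Payload 9.4 kg.
Tool frame: the origin (TCP) lies at the very end of the fingers, on their centre line; the grasp point (between the pads) lies 19 mm behind it; z points along the fingers, y is the direction in which the jaws open and shut (so a half turn about z gives the same grasp; the last joint's range is limited). The gripper opens to 85 mm and grips with 20 to 120 N. Pads are 22 mm wide; open, the fingers measure 114 mm over their backs; the gripper's body (76 mm by 85 mm) begins 54 mm behind the grasp point. The pads swing forward as they close: fully open they stand 13 mm farther back than shut.
Start: joints at [-1.258, 0.599, -0.003, 1.599, 0.002, 0.943, -0.08], TCP at [0.276, 0.671, 0.231] pointing down, gripper open.
Joint ranges: [-2.57, 2.57], [-0.35, 1.97], [-1.29, 1.29], [0.11, 2.56], [-1.05, 4.19], [0.11, 1.86], [-2.63, 2.63]. Speed limits (rad/s): [2.22, 2.22, 3.01, 3.01, 3.14, 3.14, 3.14].

INTERFACE

Orientations are given as a rotation vector (axis times angle).
In Python, from plant import * gives the robot as it stands.
- The arm moves only by the shell command python3 -m handwheel 'ROWS' [FORCE]. ROWS is JSON, one flat list of numbers, 7 for each row, row after row: the finger opening in mm, from 0 to 85.4, then the shift along the tool's x, y, z in mm, then the turn, a rotation vector about the tool's x, y, z in rad. In form: [gripper, dx, dy, dz, rx, ry, rz, gripper, dx, dy, dz, rx, ry, rz, ...]. A call has 1 to 20 rows; each row shifts and turns the pose as measured when the row begins, along the tool's axes as they then stand; what a row does not reach is not made up. A row lasts 1/8 s, in which the tool goes at most 62.5 mm and 10.7 degrees, less where a joint would pass 70% of its speed; a pose out of reach is approached as far as the arm can. A call is refused whole if a number of a shift passes 62.5 or a number of a turn 0.188, either way. A call with a gripper value outside its range is refused whole. The fingers move at their own pace and stop on an object; FORCE is the grip in N (left out, the last holds). Time passes only in rows, so rows that do not move let the fingers close. It gives the time, the measured TCP pose, the force and the opening at its end, in the units of the state.
- sense(): the state, without advancing time (a new reading comes with each control period).
- snapshot(name): name is "scene" or "side" or "wrist"; returns the picture (480x640x3 uint8, red, green, blue); there is no depth.
- get_calibration(name): a dict with "mtx" (3x3 intrinsics, pixels), "extrinsics" (4x4, takes a point from world to camera coordinates). Camera axes: x right, y down, z forward; pixel columns grow to the right and rows downward; lengths in m; the calibration is good to about 2 mm. A picture is of the moment at which its call begins: read the wrist's pose just before it. get_calibration takes no time and is no camera call; for the wrist camera it gives the pose at the moment of the call.
- hand_in(): hands the job in, once; it reports no verdict.
The state is a dict: "time": time; "q": joint angles; "joint_vel": joint speeds; "tau": joint torques, N m; "ee_pos": TCP position; "orientation": TCP orientation; "ft_force": force on the tool from outside, world axes, zero at the start; "ft_torque": the same for the moment, N m; "gripper_width": finger opening in m.
Only numpy, scipy, OpenCV 4.12 (cv2) and the standard library are available. Lean on these libraries where they do the work, as an engineer would, in place of code of your own. Each camera call takes 0.05 s, during which the arm holds its last target. There are 200 camera calls.

TASK

Load the round vial rack from the steel tray onto the sample changer: set it over the spindle, turn it with light pressure until it drops over the turntable's drive pins, and press it down until you feel it fully home on the turntable, without ever forcing it or tipping the vials. Only then swing the hold-down over it until its pad bears on the top of the rack's handle, and let go. Leave everything else on the bench where it is.

Things in the scene. Friction and masses are not known exactly. Their poses are not given: they have to be found in the camera images.
- rack_grip (a point): Centre of the upright metal wing handle on top of the loose round vial rack (0.18 to 0.31 kg): a flat plate 44 mm long (x), 14 mm thick (y), 32 mm high, flat top. This point is 77 mm above the rack's underside, the top 92, the plate's lower edge 60. Below it an 18 mm stem, vials up to 54 mm above the underside (44 mm from the axis), a grey disc 112 mm across. z is up, out of the rack.
- rack_foot (a point): Centre of the rack's underside, on its axis; x runs along the wing handle. The foot: a hexagonal hub bore 23 mm wide, 22 mm deep, ringed by six lugs 22 mm high, out to 50 mm from the axis, with gaps between them every 60 degrees (at 30, 90, 150... degrees from x), 9 mm wide where the pins go in. The lugs stand flat on the tray's floor (5 mm above the bench) and later on the turntable.
- seat (a point): Centre of the turntable's flat top, 56 mm above the bench: the rack is home when its underside lies on it, with the handle any way round. Axes are the sample changer's and do not turn with the turntable. Off the gaps the rack rides on the pin tops, 10 mm too high; in line (within 2 to 3 degrees) it drops past them and stops about 6 mm high on the spindle's sprung balls, then goes home to a hard stop.
- spindle (a point): Top of the turntable's fixed-axis spindle, 20 mm thick, 20 mm above the seat, its top 5 mm coned; it enters the rack's hub bore. Three sprung balls low on it grip the bore: the last 6 mm take some 3 to 10 N of push. If lugs rub on pin sides it binds: ease it by turning. A push of more than 40 N on the rack, on the pins or at the stop, is forcing it.
- sampler: The fixed sample changer: white housing 310 (x) x 220 mm, 50 mm high; origin on the bench under the turntable's axis. A dosing tower 210 mm high stands on its rear right corner, near face 152 mm along +x from the axis. On the turntable three drive pins, 6 mm thick, 10 mm high, flat-topped, stand 42 mm from the axis, 120 degrees apart. It has stopped at any angle (not reported); its drive holds it against 0.36 N m: pressed over 12 N it may turn along.
- hinge (a point): Hinge axis of the hold-down, at the top of its post: 108 mm above the turntable's top and 95 mm along the sample changer's +x (away from the robot) from the turntable's axis. The hinge axis runs along this point's y.
- holddown (a joint): Angle of the hold-down, a flat metal bar 18 mm wide on a stiff hinge that stays where it is left (0.2 N m; 2 N at its end). 0 rad: level over the turntable, the rubber pad under it (95 mm from the hinge, on the turntable's axis) just bearing on the handle of a rack that is home. Grows as it is raised: 1.57 upright, stop at 1.85. On a rack 10 mm too high it stops near 0.1.
- crossbar (a point): Centre of the black cross handle at the free end of the hold-down, 130 mm from the hinge, a round bar 14 mm thick, 40 mm long along the hinge axis (the sample changer's y); it can be pinched over its two ends and led round, turning between the fingers, or pushed. When level it lies 35 mm beyond the turntable's axis, 108 mm above the turntable's top.
- septa_jar: Small clear jar with a white lid, 38 mm across, 42 mm high, on the tray beside the rack; leave alone. Origin at its underside.
- beaker: Plastic beaker, 52 mm across, 70 mm high; leave alone. Origin at its underside.
- pipette: White hand pipette lying on the bench, 240 mm long; leave alone.
- clear_bottle: Clear solvent bottle, 70 mm across, 140 mm high, between and behind the tray and the sample changer; leave alone. Origin at its underside.
Not all that is in view belongs to the job. What is shaped like the part that bears rack_grip but green or purple is not meant.

How it is judged:
By the outcome, as a careful person would: the job done as asked, in the order asked, and still so for the second after the job is handed in, with the robot touching nothing.
It also fails if it takes over 72 s, if anything falls off the work surface, if the arm or the gripper's body presses on something with over 40 N, if the wrist force passes 120 N, or if a joint passes its speed limit or range.

## Working session

There is one attempt and no reset: what is moved stays moved. The work goes in short steps, Python scripts to look and compute and a shell command to move; the robot and the scene stay as the last step left them, time stands still between calls to the robot, and variables do not carry over. Pictures are saved under pics/ and viewed, about 8 in all and at most 12, crops included, and the job is handed in when it is done.

```bash
ls; mkdir -p pics
python3 - <<'E'
from plant import *
import cv2
for n in ["scene","side"]:
    im=snapshot(n); cv2.imwrite(f"pics/{n}0.png",im[:,:,::-1])
    c=get_calibration(n); print(n,c["mtx"].round(1).tolist(),c["extrinsics"].round(4).tolist())
s=sense();print(s)
E
```

```text
pics
scene [[624.3, 0.0, 315.4], [0.0, 624.3, 242.3], [0.0, 0.0, 1.0]] [[-0.756, 0.6544, 0.0131, 0.4543], [0.3365, 0.4057, -0.8498, -0.0588], [-0.5615, -0.6381, -0.5269, 1.6443], [0.0, 0.0, 0.0, 1.0]]
side [[532.8, 0.0, 313.9], [0.0, 532.8, 239.6], [0.0, 0.0, 1.0]] [[0.8259, -0.5636, 0.0148, -0.4657], [-0.3357, -0.5127, -0.7903, 0.2472], [0.4529, 0.6478, -0.6126, 1.0536], [0.0, 0.0, 0.0, 1.0]]
{'time': 0.1, 'q': array([-1.25769458,  0.60003773, -0.00253708,  1.60006456,  0.00182673,
        0.94289614, -0.07980924]), 'joint_vel': array([ 0.00158627, -0.00236279,  0.00099719, -0.00106743,  0.00079611,
        0.00014163,  0.00134499]), 'tau': array([ 5.40504232e-03, -7.77991605e+01,  1.56975411e+00, -2.58623618e+01,
        1.25838866e-02,  5.45646268e-03, -1.12801348e-05]), 'ee_pos': array([0.27536365, 0.6702093 , 0.23050351]), 'orientation': array([-6.08314996e-01, -3.08201488e+00,  2.19797597e-03]), 'ft_force': array([ 0.36628973, -0.05230831, -0.11406902]), 'ft_torque': array([-0.05095926,  0.00274087,  0.02935074]), 'gripper_width': 0.08526193794400261}
```

View pics/scene0.png

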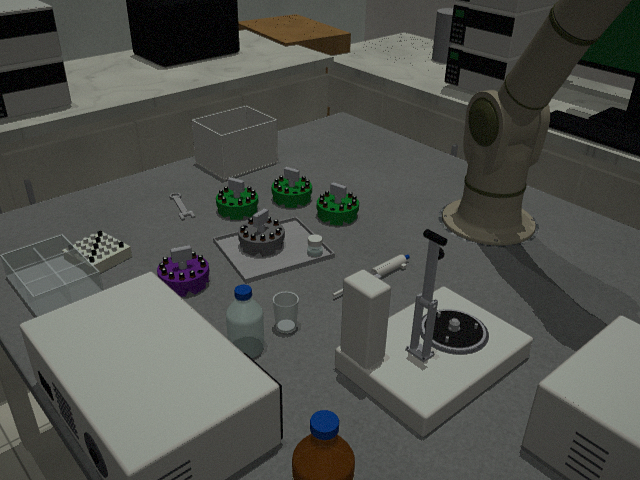

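View pics/side0.png

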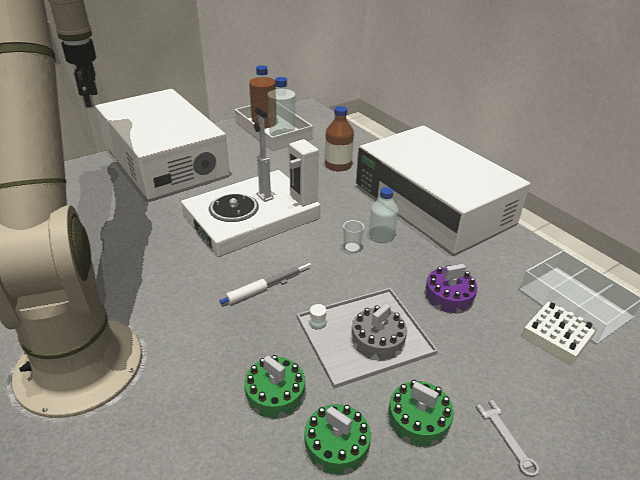

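The scene shows the grey rack on the tray at (261,235) and the turntable at (455,330). In the side view they are at (380,330) and (233,206). The hold-down is upright. I'll enlarge these areas for triangulation.

Run:
```python
import cv2,numpy as np
a=cv2.imread("pics/scene0.png");b=cv2.imread("pics/side0.png")
def c(im,x,y): return cv2.resize(im[y:y+75,x:x+100],(400,300),interpolation=cv2.INTER_CUBIC)
o=np.vstack([np.hstack([c(a,215,195),c(b,330,290)]),np.hstack([c(a,405,295),c(b,190,175)])])
cv2.imwrite("pics/crop1.png",cv2.convertScaleAbs(o,alpha=1.5))
```

```text
(no output)
```

View pics/crop1.png

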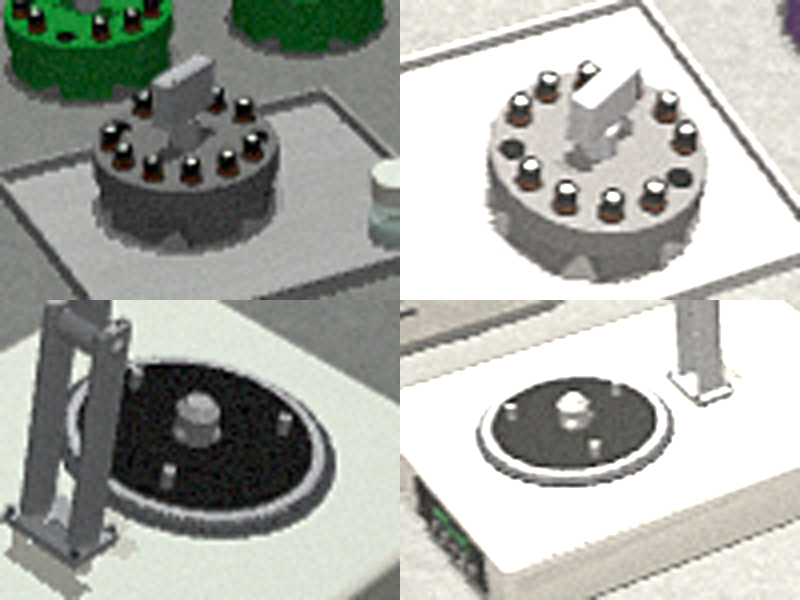

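```bash
cat > h.py <<'E'
from plant import *
import numpy as np,cv2
def P(n,c=None):
    c=c or get_calibration(n); return c["mtx"]@c["extrinsics"][:3]
def tri(a,b):
    X=cv2.triangulatePoints(P("scene"),P("side"),np.array(a,float).reshape(2,1),np.array(b,float).reshape(2,1));return (X[:3]/X[3]).ravel()
def onz(n,uv,z,c=None):
    p=P(n,c); M=np.c_[p[:,:2],p[:,2]*z+p[:,3]]; # homography
    r=np.linalg.solve(M,[uv[0],uv[1],1]); return r[:2]/r[2]
E
python3 - <<'E'
from h import *
np.set_printoptions(precision=4,suppress=True)
S=lambda u,v:(215+u/4,195+v/4); T=lambda u,v:(330+(u-400)/4,290+v/4)
S2=lambda u,v:(405+u/4,295+(v-300)/4); T2=lambda u,v:(190+(u-400)/4,175+(v-300)/4)
print("handle",tri(S(184,72),T(607,87)), "z should .097")
print("side z",onz("side",T(607,87),.097),onz("scene",S(184,72),.097))
for p in [(586,106),(628,68)]: print(" end",onz("side",T(*p),.097))
print("disc scene/side top ctr")
sp=tri(S2(198,395),T2(572,396));print("spindle",sp,onz("scene",S2(198,395),.076),onz("side",T2(572,396),.076))
for a,b in [((134,371),(616,386)),((285,415),(511,407)),((168,465),(595,442))]:
    x,y=onz("scene",S2(*a),.066),onz("side",T2(*b),.066);m=(x+y)/2
    print("pin",tri(S2(*a),T2(*b)),x,y)
print("hinge z.164 bar top: crossbar",tri((435,236),(261,117)))
# house corners side: front-left-bottom etc on z=.05
for p in [(183,204),(210,246),(319,207)]: print("house",onz("side",p,.05))
print("jar lid",tri((315,239),(318,310)))
print("tool R");R=cv2.Rodrigues(sense()["orientation"])[0];print(R)
E
```

```text
handle [ 0.531  -0.2816  0.0885] z should .097
side z [ 0.5265 -0.2885] [ 0.539  -0.2682]
 end [ 0.5096 -0.2928]
 end [ 0.5437 -0.2842]
disc scene/side top ctr
spindle [0.4814 0.2576 0.0757] [0.4811 0.2581] [0.4816 0.2562]
pin [0.5031 0.2356 0.0876] [0.4792 0.2196] [0.518 0.265]
pin [0.4492 0.2851 0.0637] [0.4505 0.2868] [0.4484 0.2802]
pin [0.4927 0.2544 0.037 ] [0.5213 0.2743] [0.4755 0.2145]
hinge z.164 bar top: crossbar [0.57   0.2511 0.2874]
house [0.376  0.3431]
house [0.3577 0.1408]
house [0.6709 0.1343]
jar lid [ 0.4571 -0.1694  0.0401]
tool R
[[-0.925   0.3799 -0.0004]
 [ 0.3799  0.925  -0.0014]
 [-0.0002 -0.0014 -1.    ]]
```

Spindle at about (0.481, 0.257), pins at about 21° mod 60. The rack handle is at about (0.53, -0.285), lying at about 14°. I'll lift and swing over to the rack.

```bash
python3 -m handwheel '[85,-55,0,-40,0,0,0.09, 85,-60,0,-40,0,0,0.09, 85,-60,0,-40,0,0,0.09, 85,-60,0,-20,0,0,0.09, 85,-60,-6,0,0,0,0.09, 85,-60,-6,0,0,0,0.09, 85,-60,-6,0,0,0,0.09, 85,-60,-6,0,0,0,0.09, 85,-60,-6,0,0,0,0.09, 85,-60,-6,0,0,0,0.09, 85,-60,-6,0,0,0,0.09, 85,-60,-6,0,0,0,0.1, 85,-60,-6,0,0,0,0.1, 85,-60,-6,0,0,0,0.1, 85,-60,-6,0,0,0,0.1, 85,-60,-6,0,0,0,0.1, 85,-60,-6,0,0,0,0.1, 85,-60,-6,0,0,0,0.1]' 30
cat >> h.py <<'E'
def st():
    s=sense();R=cv2.Rodrigues(s["orientation"])[0];return s,R,s["ee_pos"]
def plan(target,ydeg):
    """remaining tool-frame shift (mm) and rz to world target / tool-y heading"""
    s,R,p=st(); d=R.T@(np.array(target)-p)*1000
    a=np.degrees(np.arctan2(R[1,1],R[0,1])); e=(a-ydeg+180)%360-180
    print("t %.2f"%s["time"],"p",p.round(4),"yhead %.1f"%a,"tilt",R[:2,2].round(4),"F",s["ft_force"].round(1),"| shift",d.round(1),"rz %.3f"%np.radians(e))
E
python3 - <<'E'
from h import *
plan([.53,-.285,.25],-76); print(sense()["q"].round(2))
c=get_calibration("wrist");im=snapshot("wrist");cv2.imwrite("pics/w1.png",im[:,:,::-1]);np.savez("w1",**c)
E
```

```text
time: 2.35
ee_pos: [0.5435, -0.2393, 0.359]
orientation: [2.742, 1.529, -0.02]
ft_force: [0.3, -1.0, -0.1]
gripper_width: 0.0848
t 2.35 p [ 0.5435 -0.2393  0.359 ] yhead -31.7 tilt [-0.01   -0.0082] F [ 0.3 -1.  -0.1] | shift [-44.6  12.9 109.5] rz 0.773
[-0.11  0.36  0.59  1.77 -0.21  1.08  0.  ]
```

View pics/w1.png

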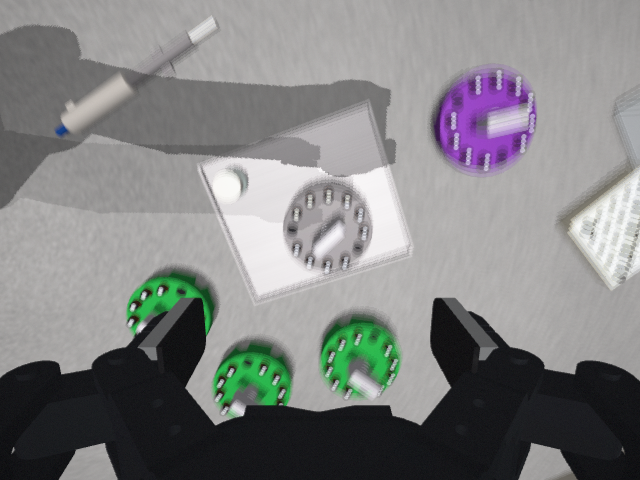

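The wrist picture is slightly blurred. The rack handle's top is centred near (329,237), running from (316,250) to (342,224), with the jar to its left at (228,186).

Run:
```python
from h import *
c=np.load("w1.npz"); c={k:c[k] for k in c}
f=lambda u,v,z:onz("wrist",(u,v),z,c)
a,b=f(316,250,.097),f(342,224,.097);print(f(329,237,.097),a,b,np.degrees(np.arctan2(*(b-a)[::-1])))
print("disc ctr(z~.05)",f(328,227,.045))
print("jar",f(228,186,.047))
plan([*f(329,237,.097),.17],-76)
```

```text
[ 0.53098167 -0.28035217] [ 0.51090562 -0.28555987] [ 0.55066892 -0.27524533] 14.541934774717667
disc ctr(z~.05) [ 0.53040628 -0.28137353]
jar [ 0.4551198  -0.17523323]
t 2.40 p [ 0.5376 -0.2477  0.3599] yhead -32.6 tilt [-0.0115 -0.0118] F [-5.9 -5.7  0.4] | shift [-28.   12.6 190.4] rz 0.758
```

```bash
cat >> h.py <<'E'
    w=R.T@np.array([0,0,-1.]); print("   level rx,ry",np.round([-w[1],w[0]],4),"w",round(s["gripper_width"]*1000,1),"T",s["ft_torque"].round(2))
E
python3 -m handwheel '[50,-28,13,40,0,0,0.15, 50,0,0,50,0,0,0.15, 50,0,0,50,0,0,0.15, 50,0,0,40,0,0,0.15, 50,0,0,0,0,0,0.15, 50,0,0,0,0,0,0]'
python3 - <<'E'
from h import *
plan([.531,-.2810,.070],-75.5)
c=get_calibration("wrist");im=snapshot("wrist");cv2.imwrite("pics/w2.png",im[:,:,::-1]);np.savez("w2",**c)
E
```

```text
time: 3.15
ee_pos: [0.5301, -0.2833, 0.1749]
orientation: [3.11, 0.353, -0.019]
ft_force: [-0.5, 0.1, -1.2]
gripper_width: 0.05
t 3.15 p [ 0.5301 -0.2833  0.1749] yhead -77.0 tilt [-0.011  -0.0125] F [-0.5  0.1 -1.2] | shift [  2.8  -3.1 104.9] rz -0.027
   level rx,ry [0.0097 0.0135] w 50.0 T [-0.01  0.05  0.  ]
```

View pics/w2.png

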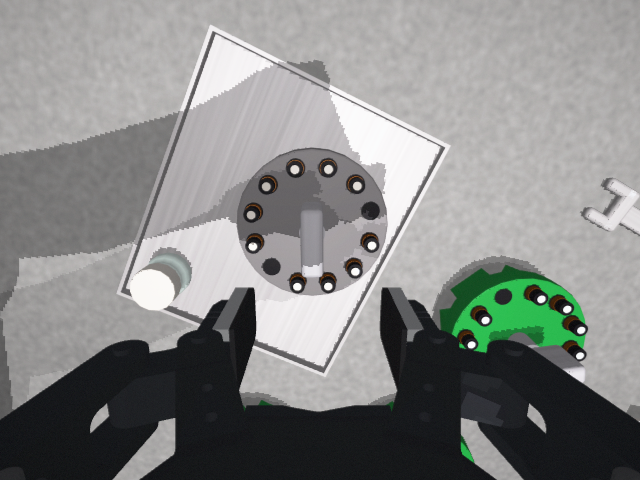

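The handle's top runs from (312,210) to (312,267), nearly straight in the tool frame. Its width spans columns 301 to 322.

Run:
```python
from h import *
c=np.load("w2.npz"); c={k:c[k] for k in c}
f=lambda u,v,z:onz("wrist",(u,v),z,c)
a,b=f(312,267,.097),f(311.3,210,.097);m=(a+b)/2;print(m,np.linalg.norm(b-a),np.degrees(np.arctan2(*(b-a)[::-1])))
print("disc top ctr (z~.05?)",f(312,221.5,.045))
h=np.degrees(np.arctan2(*(b-a)[::-1]))
plan([*m,.070],h-90)
```

```text
[ 0.53556572 -0.27917487] 0.03543237135864809 13.38968735482515
disc top ctr (z~.05?) [ 0.53462669 -0.27936973]
t 3.20 p [ 0.5301 -0.2831  0.175 ] yhead -76.9 tilt [-0.0109 -0.0122] F [ 0.   0.6 -0.2] | shift [  7.6  -3.6 104.9] rz -0.005
   level rx,ry [0.0094 0.0134] w 50.2 T [ 0.   -0.02 -0.02]
```

```bash
python3 -m handwheel '[50,5.5,-3.3,0,0.0094,0.0134,-0.005, 50,0,0,50,0,0,0, 50,0,0,40,0,0,0, 50,0,0,12,0,0,0]'
python3 - <<'E'
from h import *
plan([.5335,-.2797,.069],-76.6)
E
```

```text
time: 3.7
ee_pos: [0.5394, -0.2782, 0.0745]
orientation: [3.117, 0.384, 0.017]
ft_force: [-0.3, -0.6, 0.5]
gripper_width: 0.0498
t 3.70 p [ 0.5394 -0.2782  0.0745] yhead -75.9 tilt [0.0107 0.0006] F [-0.3 -0.6  0.5] | shift [-6.2  0.   5.4] rz 0.011
   level rx,ry [ 0.002  -0.0105] w 49.8 T [ 0.    0.06 -0.01]
```

```bash
python3 -m handwheel '[50,-5,0,5,0.002,-0.008,0.008, 50,0,0,0,0,0,0]'
python3 - <<'E'
from h import *
plan([.5335,-.2797,.069],-76.6)
E
```

```text
time: 3.95
ee_pos: [0.5349, -0.28, 0.0707]
orientation: [-3.119, -0.372, -0.006]
ft_force: [0.1, -0.4, 1.0]
gripper_width: 0.0495
t 3.95 p [ 0.5349 -0.28    0.0707] yhead -76.4 tilt [0.0037 0.0008] F [ 0.1 -0.4  1. ] | shift [-1.3 -0.6  1.7] rz 0.004
   level rx,ry [ 0.0001 -0.0038] w 49.5 T [-0.07 -0.02 -0.02]
```

Good. Level, close, and lift a little.

```bash
python3 -m handwheel '[50,-1.3,0,1,0,-0.003,0, 0,0,0,0,0,0,0, 0,0,0,0,0,0,0, 0,0,0,0,0,0,0, 0,0,0,0,0,0,0]' 40
python3 - <<'E'
from h import *
plan([.5335,-.2797,.069],-76.6)
E
python3 -m handwheel '[0,0,0,-20,0,0,0, 0,0,0,-55,0,0,0, 0,0,0,-55,0,0,0, 0,0,0,-50,0,0,0, 0,0,0,0,0,0,0, 0,0,0,0,0,0,0]'
python3 - <<'E'
from h import *
plan([.5,-0.2,.25],-76.6)
c=get_calibration("wrist");im=snapshot("wrist");cv2.imwrite("pics/w3.png",im[:,:,::-1]);np.savez("w3",**c)
E
```

```text
time: 4.58
ee_pos: [0.5347, -0.2802, 0.072]
orientation: [3.118, 0.374, 0.005]
ft_force: [0.2, 0.3, -2.7]
gripper_width: 0.0133
t 4.58 p [ 0.5347 -0.2802  0.072 ] yhead -76.3 tilt [ 0.0036 -0.0006] F [ 0.2  0.3 -2.7] | shift [-1.1 -0.8  3. ] rz 0.005
   level rx,ry [ 0.0015 -0.0033] w 13.3 T [-0.01  0.   -0.04]
time: 5.32
ee_pos: [0.5328, -0.279, 0.2543]
orientation: [-3.117, -0.374, 0.003]
ft_force: [0.3, 0.7, -2.9]
gripper_width: 0.0133
t 5.33 p [ 0.5328 -0.279   0.2543] yhead -76.3 tilt [-0.002   0.0016] F [ 0.3  0.7 -2.9] | shift [-13.1 -84.5   4.5] rz 0.005
   level rx,ry [-0.002   0.0016] w 13.3 T [0.06 0.03 0.07]
```

View pics/w3.png

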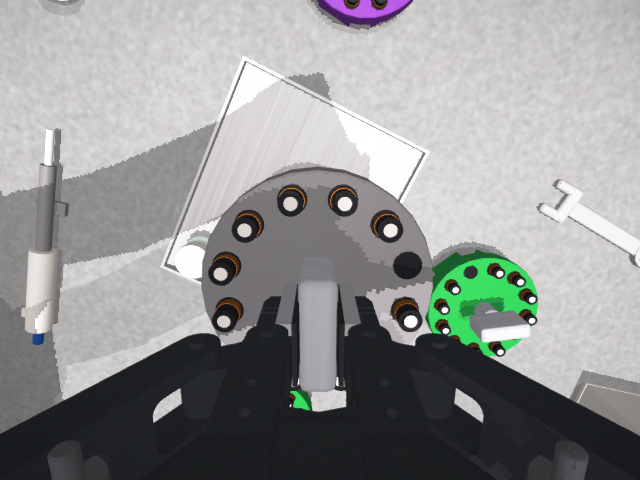

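The rack is held squarely, clear of the tray. Vial caps are at (224,318), (223,267), (245,229), (291,203), (344,203), (389,229) and (409,320). I'll fit their circle to find the rack axis in the tool frame.

Run:
```python
from h import *
from scipy.optimize import least_squares
c=np.load("w3.npz"); c={k:c[k] for k in c}
s,R,p=st()
f=lambda u,v,z:onz("wrist",(u,v),z,c)
for h in(.052,.054):
    q=np.array([f(*x,p[2]-.067+h) for x in [(224,318),(223,267),(245,229),(291,203),(344,203),(389,229),(409,320)]])
    r=least_squares(lambda a:np.hypot(*(q-a[:2]).T)-a[2],[p[0],p[1],.044]);r2=least_squares(lambda a:np.hypot(*(q-a[:2]).T)-.044,p[:2])
    print(r.x,1e3*r.fun.round(4)); 
    for x in (r.x,r2.x): print("offset tool xy mm",(R.T@np.r_[x[:2]-p[:2],0]*1000).round(1))
a,b=f(318,390,p[2]+.025),f(318,260,p[2]+.025);print("handle",np.linalg.norm(a-b),(R.T@np.r_[(a+b)/2-p[:2],0]*1000).round(1))
print(s["q"].round(2))
```

```text
[ 0.53003103 -0.27925145  0.0433971 ] [ 0.1 -0.1  0.  -0.1  0.1  0.1 -0.1]
offset tool xy mm [-2.6 -0.7  0. ]
offset tool xy mm [-3.3 -0.6  0. ]
[ 0.53087046 -0.27905458  0.04284356] [ 0.1 -0.1  0.  -0.1  0.1  0.1 -0.1]
offset tool xy mm [-1.8 -0.7  0. ]
offset tool xy mm [-3.  -0.5  0. ]
handle 0.04872445869902074 [ 2.9 -0.2 -0. ]
[-0.11  0.52  0.76  1.9  -0.45  0.91 -0.46]
```

```bash
python3 -m handwheel '[0,0,-25,0,0,0,-0.05, 0,2,-45,0,0,0,-0.05, 0,4,-50,0,0,0,-0.05, 0,7,-50,0,0,0,-0.05, 0,10,-50,0,0,0,-0.05, 0,12,-48,0,0,0,-0.05, 0,15,-48,0,0,0,-0.05, 0,17,-47,0,0,0,-0.05, 0,18,-45,0,0,0,-0.05, 0,15,-35,0,0,0,-0.05, 0,6,-15,0,0,0,0, 0,0,0,0,0,0,0, 0,0,0,0,0,0,0]'
python3 - <<'E'
from h import *
plan([.401,.182,.25],-47)
c=get_calibration("wrist");im=snapshot("wrist");cv2.imwrite("pics/w4.png",im[:,:,::-1]);np.savez("w4",**c)
E
```

```text
time: 7.0
ee_pos: [0.4006, 0.1901, 0.2398]
orientation: [2.922, 1.15, -0.043]
ft_force: [0.1, -1.1, -3.8]
gripper_width: 0.013
t 7.00 p [0.4006 0.1901 0.2398] yhead -47.0 tilt [-0.0254 -0.0108] F [ 0.1 -1.1 -3.8] | shift [ -5.5   6.1 -10.1] rz -0.001
   level rx,ry [-0.0095  0.026 ] w 13.0 T [-0.   -0.11  0.02]
```

View pics/w4.png

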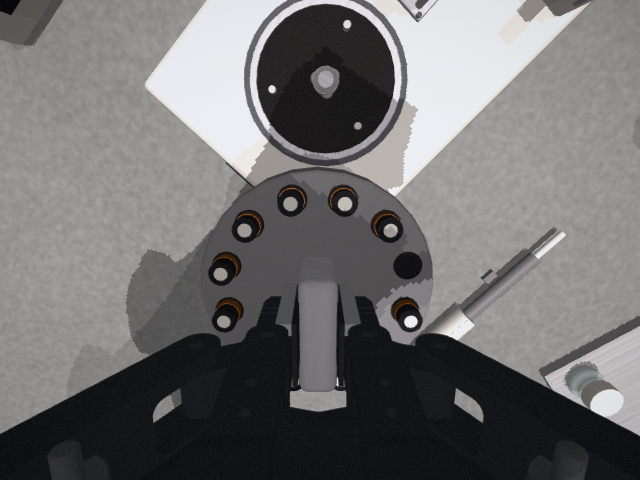

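The whole turntable is visible: the spindle top at (325,79), and pin tops at (272,90), (347,24) and (358,126).

Run:
```python
from h import *
c=np.load("w4.npz"); c={k:c[k] for k in c}
f=lambda u,v,z:onz("wrist",(u,v),z,c)
print("spindle",f(325,79,.076))
q=np.array([f(*x,.066) for x in[(272,90),(347,24),(358,126)]]);m=q.mean(0);print("pins ctr",m,np.hypot(*(q-m).T),np.degrees(np.arctan2(*(q-m).T[::-1]))%120)
print("ring",f((246+407)/2,79,.056))
plan([*m,.17],-47); print(sense()["q"].round(2))
```

```text
spindle [0.47936812 0.25850487]
pins ctr [0.4794489  0.25782646] [0.04189282 0.042121   0.04184054] [21.52421452 21.26161987 21.12194659]
ring [0.48201867 0.25911904]
t 7.05 p [0.4006 0.1899 0.2398] yhead -47.1 tilt [-0.0255 -0.0106] F [ 0.6  0.7 -3. ] | shift [105.7   4.7  67.1] rz -0.001
   level rx,ry [-0.0096  0.0259] w 13.1 T [-0.02 -0.02  0.01]
[-1.09  0.31  0.68  2.22 -0.3   0.73 -1.02]
```

```bash
python3 -m handwheel '[0,30,1,0,-0.004,0.01,0, 0,40,2,10,-0.004,0.008,0, 0,25,1,25,0,0,0, 0,6,0,30,0,0,0, 0,0,0,10,0,0,0, 0,0,0,0,0,0,0, 0,0,0,0,0,0,0]'
python3 - <<'E'
from h import *
plan([.4813,.2593,.145],-44)
E
```

```text
time: 7.92
ee_pos: [0.483, 0.2488, 0.1627]
orientation: [2.93, 1.128, -0.008]
ft_force: [-0.4, -0.4, -2.3]
gripper_width: 0.0134
t 7.92 p [0.483  0.2488 0.1627] yhead -47.9 tilt [-0.004  -0.0034] F [-0.4 -0.4 -2.3] | shift [ 5.9 -8.9 17.7] rz -0.068
   level rx,ry [-0.0002  0.0053] w 13.4 T [-0.   -0.07 -0.02]
```

```bash
python3 -m handwheel '[0,5.5,-8.5,6,0,0.004,-0.065, 0,0,0,0,0,0,0, 0,0,0,0,0,0,0]'
python3 - <<'E'
from h import *
plan([.4813,.2593,.145],-44)
E
```

```text
time: 8.3
ee_pos: [0.4821, 0.2583, 0.1596]
orientation: [-2.894, -1.221, -0.004]
ft_force: [0.1, 0.9, -3.2]
gripper_width: 0.0132
t 8.30 p [0.4821 0.2583 0.1596] yhead -44.2 tilt [0.0019 0.0019] F [ 0.1  0.9 -3.2] | shift [ 0.1 -1.2 14.6] rz -0.004
   level rx,ry [ 0.     -0.0027] w 13.2 T [-0.03 -0.02 -0.01]
```

```bash
python3 -m handwheel '[0,0,-1,10,0,-0.002,0, 0,0,0,5,0,0,0, 0,0,0,3,0,0,0, 0,0,0,0,0,0,0]'
python3 - <<'E'
from h import *
plan([.4813,.2593,.135],-44)
E
```

```text
time: 8.8
ee_pos: [0.4814, 0.2585, 0.1408]
orientation: [2.896, 1.218, 0.001]
ft_force: [0.4, -0.5, -3.5]
gripper_width: 0.0135
t 8.80 p [0.4814 0.2585 0.1408] yhead -44.4 tilt [0.0007 0.0003] F [ 0.4 -0.5 -3.5] | shift [ 0.4 -0.6  5.8] rz -0.006
   level rx,ry [ 0.0003 -0.0007] w 13.5 T [-0.02 -0.01 -0.01]
```

```bash
python3 -m handwheel '[0,0.3,-0.5,2,0,0,0, 0,0,0,2,0,0,0, 0,0,0,0,0,0,0]'
python3 -m handwheel '[0,0,0,1.5,0,0,0, 0,0,0,0,0,0,0]'
python3 - <<'E'
from h import *
plan([.4813,.2593,.133],-44)
E
```

```text
time: 9.18
ee_pos: [0.4818, 0.2593, 0.1367]
orientation: [-2.896, -1.218, -0.003]
ft_force: [-0.2, 0.7, -2.9]
gripper_width: 0.0132
time: 9.43
ee_pos: [0.4817, 0.2593, 0.1352]
orientation: [-2.896, -1.218, -0.003]
ft_force: [0.4, 0.4, -3.2]
gripper_width: 0.013
t 9.43 p [0.4817 0.2593 0.1352] yhead -44.4 tilt [0.0015 0.0007] F [ 0.4  0.4 -3.2] | shift [-0.3 -0.3  2.2] rz -0.006
   level rx,ry [ 0.0006 -0.0016] w 13.0 T [ 0.05 -0.08  0.02]
```

```bash
python3 -m handwheel '[0,0,0,1.5,0,0,0, 0,0,0,0,0,0,0]'
python3 -m handwheel '[0,0,0,1,0,0,0, 0,0,0,0,0,0,0]'
```

```text
time: 9.68
ee_pos: [0.4819, 0.2595, 0.1346]
orientation: [-2.895, -1.218, -0.004]
ft_force: [-2.0, -1.9, 0.4]
gripper_width: 0.0133
time: 9.93
ee_pos: [0.4819, 0.2594, 0.1346]
orientation: [-2.894, -1.217, -0.004]
ft_force: [-1.2, -0.9, 2.1]
gripper_width: 0.0129
```

```bash
python3 -m handwheel '[0,0,0,1,0,0,0, 0,0,0,0,0,0,0]'
```

```text
time: 10.18
ee_pos: [0.4819, 0.2594, 0.1345]
orientation: [-2.893, -1.216, -0.005]
ft_force: [-1.7, -1.6, 3.2]
gripper_width: 0.0132
```

```bash
python3 -m handwheel '[0,0,0,0.8,0,0,-0.02, 0,0,0,0.8,0,0,-0.02, 0,0,0,0.8,0,0,-0.02]'
python3 - <<'E'
from h import *
plan([.4813,.2593,.133],-38.7)
E
```

```text
time: 10.55
ee_pos: [0.4819, 0.2601, 0.1336]
orientation: [-2.853, -1.302, -0.007]
ft_force: [-3.4, 1.3, 8.4]
gripper_width: 0.0131
t 10.55 p [0.4819 0.2601 0.1336] yhead -40.9 tilt [0.0018 0.0068] F [-3.4  1.3  8.4] | shift [-1.   0.1  0.6] rz -0.039
   level rx,ry [-0.0031 -0.0063] w 13.1 T [-0.    0.79 -0.29]
```

```bash
python3 -m handwheel '[0,0,0,-0.2,-0.003,-0.006,-0.02, 0,0,0,0.2,0,0,-0.01]'
python3 - <<'E'
from h import *
plan([.4813,.2593,.133],-38.7)
E
```

```text
time: 10.8
ee_pos: [0.4818, 0.2603, 0.1334]
orientation: [-2.837, -1.35, -0.0]
ft_force: [0.2, -0.2, -3.6]
gripper_width: 0.0131
t 10.80 p [0.4818 0.2603 0.1334] yhead -39.1 tilt [0.0001 0.0001] F [ 0.2 -0.2 -3.6] | shift [-1.1  0.2  0.4] rz -0.007
   level rx,ry [ 0.     -0.0001] w 13.1 T [-0.01  0.02  0.  ]
```

```bash
python3 -m handwheel '[0,0,0,1,0,0,-0.004, 0,0,0,0.8,0,0,-0.003, 0,0,0,0,0,0,0]'
python3 - <<'E'
from h import *
plan([.4813,.2593,.1305],-38.7)
E
```

```text
time: 11.18
ee_pos: [0.482, 0.2601, 0.131]
orientation: [2.831, 1.36, 0.0]
ft_force: [1.0, 0.8, -0.5]
gripper_width: 0.0128
t 11.18 p [0.482  0.2601 0.131 ] yhead -38.7 tilt [ 0.0004 -0.0005] F [ 1.   0.8 -0.5] | shift [-1.1 -0.   0.5] rz -0.000
   level rx,ry [0.0006 0.0002] w 12.8 T [ 0.1  -0.05  0.01]
```

It has dropped past the pins and reached the sprung balls. Now I'll press gently.

```bash
python3 -m handwheel '[0,-0.4,0,1,0,0,0, 0,0,0,1,0,0,0]'; python3 -m handwheel '[0,0,0,1.2,0,0,0, 0,0,0,1.2,0,0,0]'
python3 - <<'E'
from h import *
plan([.4813,.2593,.1245],-38.7)
E
```

```text
time: 11.42
ee_pos: [0.4824, 0.2602, 0.1293]
orientation: [2.832, 1.359, 0.003]
ft_force: [-0.1, 0.1, 1.2]
gripper_width: 0.0132
time: 11.68
ee_pos: [0.4827, 0.2606, 0.127]
orientation: [2.832, 1.36, 0.004]
ft_force: [0.2, -0.0, 0.2]
gripper_width: 0.0129
t 11.68 p [0.4827 0.2606 0.127 ] yhead -38.7 tilt [0.0024 0.0011] F [ 0.2 -0.   0.2] | shift [-1.9 -0.3  2.5] rz -0.000
   level rx,ry [ 0.0012 -0.0024] w 12.9 T [ 0.22 -0.06  0.  ]
```

```bash
python3 -m handwheel '[0,-0.5,0,1,0.001,-0.002,0, 0,0,0,1,0,0,0]'; python3 -m handwheel '[0,0,0,1,0,0,0, 0,0,0,0.5,0,0,0]'
python3 - <<'E'
from h import *
plan([.4813,.2593,.1245],-38.7)
E
```

```text
time: 11.92
ee_pos: [0.4827, 0.2605, 0.125]
orientation: [-2.832, -1.36, -0.002]
ft_force: [-0.0, 1.5, -0.2]
gripper_width: 0.0131
time: 12.18
ee_pos: [0.4824, 0.2605, 0.1247]
orientation: [-2.831, -1.359, -0.002]
ft_force: [-2.5, 0.8, 9.2]
gripper_width: 0.0132
t 12.18 p [0.4824 0.2605 0.1247] yhead -38.7 tilt [0.0004 0.0019] F [-2.5  0.8  9.2] | shift [-1.7 -0.1  0.2] rz -0.000
   level rx,ry [-0.0009 -0.0017] w 13.2 T [ 0.11 -0.04 -0.04]
```

```bash
python3 -m handwheel '[0,0,0,1.2,0,0,0, 0,0,0,1.2,0,0,0]'; python3 -m handwheel '[0,0,0,1.5,0,0,0, 0,0,0,1.5,0,0,0]'
python3 -m handwheel '[0,0,0,0,0,0,0, 0,0,0,0,0,0,0]'
```

```text
time: 12.42
ee_pos: [0.4823, 0.2605, 0.1246]
orientation: [-2.829, -1.358, -0.004]
ft_force: [-5.8, -0.3, 21.3]
gripper_width: 0.0135
time: 12.68
ee_pos: [0.4823, 0.2605, 0.1245]
orientation: [-2.827, -1.357, -0.006]
ft_force: [-5.5, -0.2, 24.3]
gripper_width: 0.0133
time: 12.92
ee_pos: [0.4825, 0.2602, 0.1249]
orientation: [-2.827, -1.356, -0.007]
ft_force: [0.6, 1.7, 0.3]
gripper_width: 0.0131
```

```bash
python3 -m handwheel '[20,0,0,0,0,0,0, 45,0,0,0,0,0,0, 45,0,0,0,0,0,0, 45,0,0,0,0,0,0]'
python3 - <<'E'
from h import *
s,R,p=st(); E=get_calibration("wrist")["extrinsics"]; cam=-E[:3,:3].T@E[:3,3]
print("cam in tool",(R.T@(cam-p)*1000).round()); plan([.44,.2593,.20],-38.7); print(s["q"].round(2))
E
```

```text
time: 13.42
ee_pos: [0.4816, 0.2595, 0.124]
orientation: [-2.828, -1.356, -0.003]
ft_force: [-0.1, 0.2, -0.0]
gripper_width: 0.0449
cam in tool [  65.   -0. -142.]
t 13.43 p [0.4816 0.2595 0.124 ] yhead -38.8 tilt [-0.0006  0.0058] F [-0.1  0.2 -0. ] | shift [-25.9 -32.7 -75.9] rz -0.001
   level rx,ry [-0.0041 -0.0041] w 44.9 T [-0.   -0.02  0.04]
[-0.9   0.58  0.44  2.12 -0.49  0.54 -0.77]
```

```bash
python3 -m handwheel '[45,0,0,-15,0,0,0, 45,0,0,-30,0,0,0, 45,-5,-7,-30,0,0,0, 45,-8,-10,-40,0,0,0, 0,-8,-10,-45,0,0,0, 0,0,0,-45,0,0,-0.1, 0,0,0,-30,0,0,-0.17, 0,0,0,0,0,0,-0.17, 0,0,0,0,0,0,-0.17, 0,0,0,0,0,0,-0.07, 0,0,0,0,0,0,0]' 30
python3 - <<'E'
from h import *
plan([.6,.2511,.355],0)
for n in("scene","side"): cv2.imwrite(f"pics/{n}1.png",snapshot(n)[:,:,::-1])
a=cv2.imread("pics/scene1.png");b=cv2.imread("pics/side1.png")
def c(im,x,y): return cv2.resize(im[y:y+150,x:x+100],(400,600),interpolation=cv2.INTER_CUBIC)
cv2.imwrite("pics/crop2.png",cv2.convertScaleAbs(np.hstack([c(a,390,225),c(b,190,95)]),alpha=1.3))
E
```

```text
time: 14.8
ee_pos: [0.4464, 0.2547, 0.377]
orientation: [-2.196, -2.241, -0.015]
ft_force: [-0.2, -0.0, 0.3]
gripper_width: 0.0003
t 14.80 p [0.4464 0.2547 0.377 ] yhead 1.2 tilt [0.0038 0.0098] F [-0.2 -0.   0.3] | shift [ -6.9 153.4  22.6] rz 0.020
   level rx,ry [ 0.004  -0.0097] w 0.3 T [-0.02  0.03  0.05]
```

View pics/crop2.png

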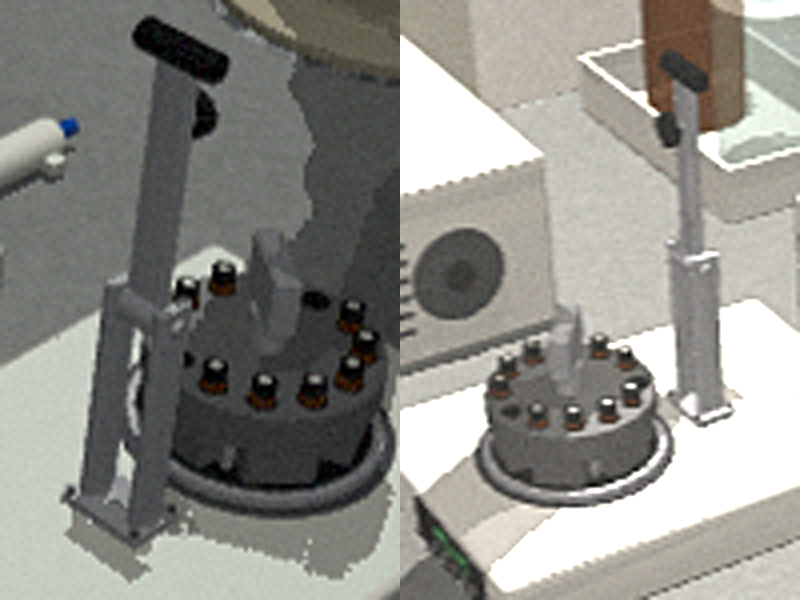

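The rack stands flat on the turntable, with pins showing in its gaps. Crossbar centre is at scene (435.2,237.5) and side (261,112.8).

Run:
```python
from h import *
print(tri((435.2,237.5),(261,112.8)),"hinge",tri((427.5,300),(263.3,157.5)))
plan([.603,.255,.285],0)
```

```text
[0.57770299 0.25948483 0.29222123] hinge [0.57806734 0.26065343 0.16798613]
t 14.90 p [0.4465 0.2548 0.3767] yhead 1.1 tilt [0.0038 0.0096] F [ 0.5 -0.5  0.9] | shift [ -3.7 156.1  92.3] rz 0.019
   level rx,ry [ 0.0039 -0.0096] w -0.5 T [ 0.01  0.01 -0.03]
```

```bash
python3 -m handwheel '[0,0,40,0,0.004,-0.009,0.02, 0,1,50,0,0,0,0, 0,1,50,0,0,0,0, 0,0,28,0,0,0,0, 0,0,0,0,0,0,0]'
python3 - <<'E'
from h import *
plan([.616,.258,.278],0)
E
```

```text
time: 15.52
ee_pos: [0.6181, 0.2581, 0.3767]
orientation: [-2.228, -2.214, 0.002]
ft_force: [-0.4, -0.2, -0.7]
gripper_width: 0.0
t 15.53 p [0.6181 0.2581 0.3767] yhead -0.4 tilt [-0.0017 -0.0003] F [-0.4 -0.2 -0.7] | shift [-0.1 -1.9 98.7] rz -0.006
   level rx,ry [-0.0017  0.0003] w 0.0 T [-0.01 -0.    0.03]
```

```bash
python3 -m handwheel '[0,0,0,45,0,0,0, 0,0,0,45,0,0,0, 0,0,0,7,0,0,0, 0,0,0,0,0,0,0, 0,0,-15,0,0,0,0, 0,0,-15,0,0,0,0, 0,0,-15,0,0,0,0, 0,0,-15,0,0,0,0, 0,0,-8,0,0,0,0, 0,0,0,0,0,0,0]'
python3 - <<'E'
from h import *
plan([.512,.258,.264],0)
E
```

```text
time: 16.77
ee_pos: [0.5444, 0.2603, 0.285]
orientation: [2.23, 2.212, 0.012]
ft_force: [0.3, -0.2, 0.3]
gripper_width: -0.0
t 16.77 p [0.5444 0.2603 0.285 ] yhead -0.5 tilt [0.006  0.0052] F [ 0.3 -0.2  0.3] | shift [ -2.7 -32.5  20.8] rz -0.008
   level rx,ry [ 0.006  -0.0053] w -0.0 T [ 0.   -0.05 -0.03]
```

```bash
python3 -m handwheel '[0,-1,-12,7,0,0,0, 0,-1,-12,8,0,0,0, 0,0,-10,8,0,0,0]'
python3 - <<'E'
from h import *
plan([.481,.258,.238],0)
a=snapshot("scene");b=snapshot("side")
def c(im,x,y): return cv2.resize(im[y:y+150,x:x+100],(400,600),interpolation=cv2.INTER_CUBIC)
cv2.imwrite("pics/crop3.png",cv2.convertScaleAbs(np.hstack([c(a,390,225),c(b,190,95)])[:,:,::-1],alpha=1.3))
E
```

```text
time: 17.15
ee_pos: [0.5095, 0.2587, 0.2607]
orientation: [2.231, 2.211, 0.014]
ft_force: [0.8, 1.0, 0.1]
gripper_width: -0.0002
t 17.15 p [0.5095 0.2587 0.2607] yhead -0.5 tilt [0.0072 0.0058] F [0.8 1.  0.1] | shift [ -1.1 -28.6  22.5] rz -0.009
   level rx,ry [ 0.0071 -0.0058] w -0.2 T [ 0.02 -0.08  0.03]
```

View pics/crop3.png

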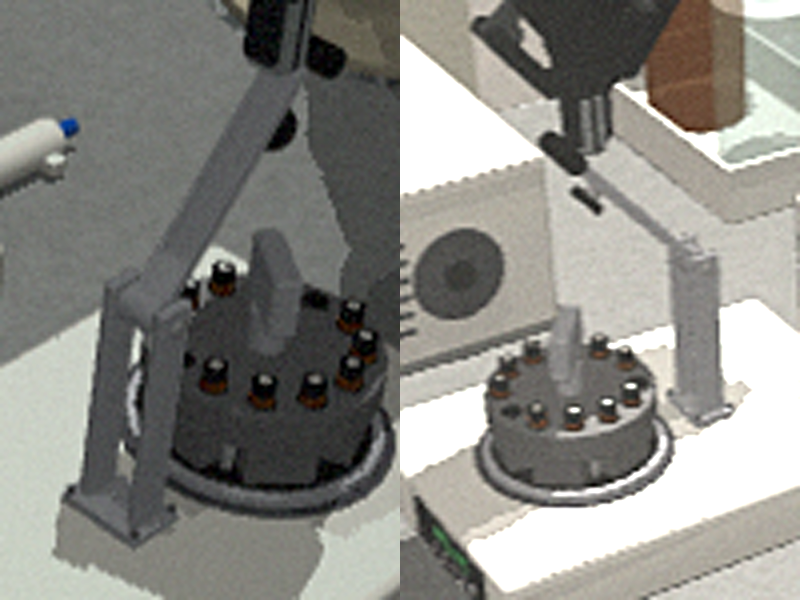

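The fingers have pushed the bar down to roughly 50°, with the tip just behind the crossbar. The rack is unmoved. I'll continue along the arc.

```bash
python3 -m handwheel '[0,-1,-9,7,0.007,-0.006,0, 0,0,-10,8,0,0,0, 0,0,-9,9,0,0,0, 0,0,-7,10,0,0,0, 0,0,-7,10,0,0,0]'
python3 - <<'E'
from h import *
plan([.455,.258,.20],0)
E
```

```text
time: 17.88
ee_pos: [0.4675, 0.2581, 0.214]
orientation: [2.229, 2.209, 0.004]
ft_force: [11.2, -1.1, -2.6]
gripper_width: -0.0001
t 17.88 p [0.4675 0.2581 0.214 ] yhead -0.5 tilt [ 0.0047 -0.0007] F [11.2 -1.1 -2.6] | shift [ -0.2 -12.5  13.9] rz -0.009
   level rx,ry [0.0047 0.0006] w -0.1 T [-0.08 -2.58  0.01]
```

```bash
python3 -m handwheel '[0,0,4,-5,0,0,0, 0,0,0,-25,0,0,0, 0,0,-10,-5,0,0,0, 0,0,-15,0,0,0,0, 0,0,0,0,0,0,0]'
python3 - <<'E'
from h import *
plan([.447,.257,.175],0)
a=snapshot("scene");b=snapshot("side")
def c(im,x,y): return cv2.resize(im[y:y+150,x:x+100],(400,600),interpolation=cv2.INTER_CUBIC)
cv2.imwrite("pics/crop4.png",cv2.convertScaleAbs(np.hstack([c(a,390,225),c(b,190,95)])[:,:,::-1],alpha=1.3))
E
```

```text
time: 18.5
ee_pos: [0.441, 0.2576, 0.2468]
orientation: [2.23, 2.211, -0.007]
ft_force: [0.2, -0.5, -0.4]
gripper_width: -0.0003
t 18.50 p [0.441  0.2576 0.2468] yhead -0.5 tilt [-0.0024 -0.0037] F [ 0.2 -0.5 -0.4] | shift [-0.3  6.2 71.8] rz -0.008
   level rx,ry [-0.0024  0.0037] w -0.3 T [ 0.02 -0.04  0.  ]
```

View pics/crop4.png

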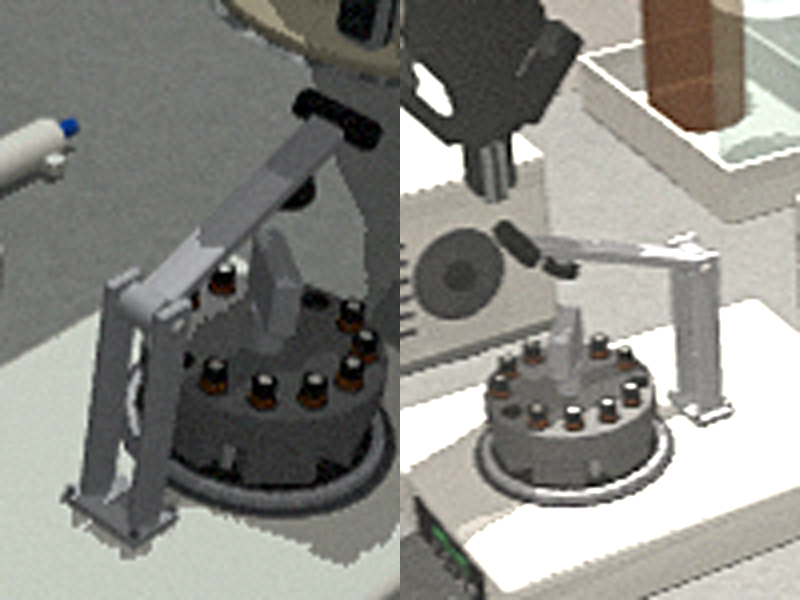

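The bar is at about 0.4 rad and the fingertips are above the crossbar. The rack is still seated. Now I'll press straight down.

```bash
python3 -m handwheel '[0,0,10,0,0,0,0, 0,0,0,15,0,0,0, 0,0,0,10,0,0,0, 0,0,0,10,0,0,0, 0,0,0,10,0,0,0, 0,0,0,8,0,0,0]'
python3 - <<'E'
from h import *
plan([.449,.257,.175],0)
E
```

```text
time: 19.35
ee_pos: [0.4531, 0.2571, 0.1893]
orientation: [2.231, 2.21, -0.008]
ft_force: [-1.5, 0.8, 2.4]
gripper_width: -0.0
t 19.35 p [0.4531 0.2571 0.1893] yhead -0.5 tilt [-0.0026 -0.005 ] F [-1.5  0.8  2.4] | shift [-0.  -4.1 14.3] rz -0.009
   level rx,ry [-0.0026  0.005 ] w -0.0 T [0.04 0.23 0.  ]
```

```bash
python3 -m handwheel '[0,0,-1,5,0,0,0, 0,0,-1,5,0,0,0]'; python3 -m handwheel '[0,0,0,2,0,0,0, 0,0,0,2,0,0,0]';  python3 -m handwheel '[0,0,0,1,0,0,0, 0,0,0,1,0,0,0]'
```

```text
time: 19.6
ee_pos: [0.4515, 0.257, 0.1785]
orientation: [2.231, 2.209, -0.007]
ft_force: [1.0, 0.2, 1.7]
gripper_width: 0.0003
time: 19.85
ee_pos: [0.4512, 0.257, 0.1743]
orientation: [2.231, 2.209, -0.008]
ft_force: [-0.1, -0.4, 0.7]
gripper_width: 0.0003
time: 20.1
ee_pos: [0.4511, 0.257, 0.1723]
orientation: [2.231, 2.21, -0.008]
ft_force: [-1.2, -0.3, 1.4]
gripper_width: -0.0003
```

```bash
python3 -m handwheel '[0,0,0,1,0,0,0, 0,0,0,1,0,0,0]'; python3 -m handwheel '[0,0,0,0.8,0,0,0, 0,0,0,0.8,0,0,0]'
```

```text
time: 20.35
ee_pos: [0.4511, 0.2572, 0.1709]
orientation: [2.231, 2.21, -0.007]
ft_force: [-4.3, -1.5, 16.8]
gripper_width: 0.0004
time: 20.6
ee_pos: [0.4511, 0.2572, 0.171]
orientation: [-2.232, -2.211, 0.005]
ft_force: [-3.9, -2.2, 13.7]
gripper_width: 0.0001
```

The bar came to a hard stop at tip z 0.171 (crossbar centre 0.164), which is level. I'll retreat and check.

```bash
python3 -m handwheel '[0,0,0,-5,0,0,0, 0,0,0,-30,0,0,0, 0,0,-10,-50,0,0,0, 0,0,-10,-50,0,0,0, 0,0,0,-20,0,0,0, 0,0,0,0,0,0,0]'
python3 - <<'E'
from h import *
a=snapshot("scene");b=snapshot("side");print(sense()["ft_force"].round(1))
def c(im,x,y): return cv2.resize(im[y:y+150,x:x+100],(400,600),interpolation=cv2.INTER_CUBIC)
cv2.imwrite("pics/crop5.png",cv2.convertScaleAbs(np.hstack([c(a,390,225),c(b,190,95)])[:,:,::-1],alpha=1.3))
E
```

```text
time: 21.35
ee_pos: [0.432, 0.2577, 0.331]
orientation: [2.233, 2.209, -0.003]
ft_force: [-0.3, -0.1, -0.5]
gripper_width: -0.0003
[-0.5 -0.4 -0.6]
```

View pics/crop5.png

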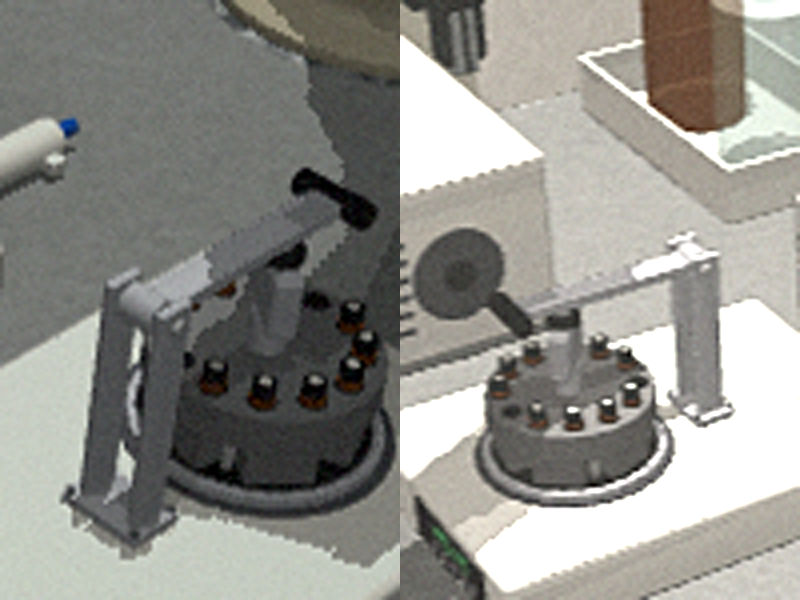

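The bar is level, its pad sits on the handle top (scene crop (285,255), side crop (562,320)), and the rack is flat. The gripper is well clear.

```bash
python3 -c "
from plant import *
print(hand_in())"
```

```text
the job is handed in; nothing more can be done
None
```

The rack is home on the sample changer and the hold-down is closed on its handle. I handed the job in at about 21 s of the 72 s allowed, with the gripper clear.

- **Fitting the rack:** I gripped the grey rack by its handle, set it over the spindle, and turned it about 5.5° with light pressure (up to roughly 12 N) until it dropped past the pins. I then pressed it down over the sprung balls.
- **Home check:** it met a hard stop 9.9 mm below where it had ridden on the pin tops, against the 10 mm expected. I pressed to about 24 N there, and it did not go lower.
- **Hold-down:** I pushed the crossbar down with the closed fingers until it stopped level, with the crossbar about 108 mm above the turntable. The last pictures show the pad on the handle and the rack flat.

Two readings were not clean:
- **While turning the rack:** it tilted by about 0.4° with a 0.8 N m moment on the wrist. I eased the pressure and levelled it before it dropped in.
- **While swinging the hold-down:** the fingers pushed sideways on the crossbar with about 11 N, so I lifted off and finished from above.

I saw no sign that anything else had moved, but I took no final full view of the tray, jar, beaker or bottle.

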